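# Square up a board joint with a level as straightedge

## Robot

A 7-joint arm with a two-finger parallel gripper is mounted at the origin on the work surface. World frame = base frame: x ahead of the robot, y to its left, z up, the work surface at z = 0. Lengths are in m, angles in rad, forces in N, time in s.
With the tool pointing down it reaches from about 0.425 to 1.025 m from the base axis. Payload 9.4 kg.
Tool frame: the origin (TCP) lies midway between the tips of the shut fingers; the grasp point (between the pads) lies 19 mm behind it; z points along the fingers, y is the direction in which the jaws open and shut (so a half turn about z gives the same grasp; the last joint's range is limited). The gripper opens to 93 mm and grips with 3 to 60 N. Pads are 15 mm wide; open, the fingers measure 128 mm over their backs; the gripper's body (75 mm by 188 mm) begins 65 mm behind the grasp point.
Start: joints at [1.191, 0.599, -0.003, 1.599, 0.002, 0.943, -0.08], TCP at [0.216, -0.692, 0.219] pointing down, gripper open.
Joint ranges: [-2.57, 2.57], [-0.35, 1.97], [-1.29, 1.29], [0.11, 2.56], [-1.05, 4.19], [0.11, 1.86], [-2.63, 2.63]. Speed limits (rad/s): [2.22, 2.22, 3.01, 3.01, 3.14, 3.14, 3.14].

## Interface

Orientations are given as a unit quaternion [x, y, z, w].
In Python, from workcell import env, imaging, workorder gives the robot as it stands.
- The arm moves only by the tool jog_arm, never from a script. Its argument "motion" is a list of rows, each a list of 4 numbers: the shift along the tool's x, y, z in cm, then the turn about the tool's z in degrees. A call has 1 to 8 rows; each row shifts and turns the commanded pose from where the row before left it, along the tool's axes as they then stand; what a row does not reach is not made up. A row lasts 1/8 s, in which the tool goes at most 62.5 mm and 10.7 degrees, less where a joint would pass 70% of its speed; a pose out of reach is approached as far as the arm can. A call with a gripper value outside its range is refused whole. "fingers" is the closure, from 0 (fully open) to 1 (shut), set as the call begins (left out, the last holds). The fingers move at their own pace and stop on an object; "newtons" is the grip in N (left out, the last holds). Time passes only in rows, so rows that do not move let the fingers close. It gives the time, the measured TCP pose, the force and the opening at its end, in the units of the state.
- env.state(): the state, without advancing time (a new reading comes with each control period).
- imaging.snapshot(name): name is "scene" or "top" or "wrist"; returns a dict with "color" (480x640x3 uint8, red, green, blue), "K" (3x3 intrinsics, pixels), "camera_from_world" (4x4, takes a point from world to camera coordinates). Camera axes: x right, y up, looking along -z (the intrinsics and any distortion apply to the point x, -y, -z); pixel columns grow to the right and rows downward; lengths in m; the calibration is good to about 2 mm. A picture is of the moment at which its call begins. There is no depth.
- workorder.job_done(): hands the job in, once; it reports no verdict.
The state is a dict: "time_s": time; "joint_pos": joint angles; "joint_velocities": joint speeds; "joint_torque": joint torques, N m; "eef_pos": TCP position; "eef_rot": TCP orientation; "force": force on the tool from outside, world axes, zero at the start; "moment": the same for the moment, N m; "finger_gap": finger opening in m.
Only numpy, scipy, OpenCV 4.12 (cv2) and the standard library are available. Lean on these libraries where they do the work, as an engineer would, in place of code of your own. Each camera call takes 0.05 s, during which the arm holds its last target.

## Task

Push the loose strip of wood sideways until its long edge is butted against the near edge of the clamped board, with no gap. Then stand the box level across the sawn ends of both, at the end where the strip sticks out, and press it home (a firm push of about 10 N, never a shove over 25 N) until the strip is pushed back level with the board's end and the level bears flush against the board. Leave the level standing there on its narrow edge and let go of everything; leave the other things on the bench alone.

Things in the scene. Friction and masses are not known exactly. Their poses are not given: they have to be found in the camera images.
- clamp: fixed grey clamp, 75 mm high (y = -60 to -20, x = 0 to +110 mm, or less), with the pale board it holds: 90 (x) x 160 (y) x 22 mm, flat on the bench. Origin on the bench. The board's near edge (robot side) is always the face x = -45 mm, but it lies more or less far through the clamp: its sawn end, the one to work on, is somewhere at y = +62 to +98 mm: see or feel where.
- strip_mid (a point): centre of the loose strip of pale wood, 60 (x) x 140 (y) x 22 mm, 0.12 to 0.24 kg, flat on the bench 11 mm below this point. It starts on the -x side of the board, 20 to 40 mm from its edge, up to 0.2 rad askew, sticking out some 8 to 55 mm past the board's +y end; it slides under 1 to 2 N. Butted, this point is at x = -75 mm in the clamp's frame.
- level_mid (a point): centre of the box level (aluminium, black end caps): 200 mm long (x), 24 wide (y), 60 high, 0.32 kg, standing on its narrow edge, 30 mm below this point. Either long face may go against the ends. There a finger must pass over the 22 mm boards: grip its upper half. Its place: length along the clamp's x, on the +y side of the ends, centre x about -25 mm (-70 to +20 will do).
- tape: bystander: tape measure, 68 x 36 x 60 mm high; origin at the centre of its underside
- spray: bystander: spray can, 54 mm diameter, 150 mm high; origin at the centre of its underside
- tin: bystander: steel tin, 74 mm diameter, 85 mm high; origin at the centre of its underside
- driver: bystander: screwdriver lying along its x, 190 mm long, under 35 mm high
- offcut: bystander: wooden offcut, 50 (x) x 110 (y) x 30 mm high; shorter and thicker than the strip; origin at the centre of its underside
- pencil: bystander: stub of a flat carpenter's pencil, 85 mm long, 8 mm high, lying on the clamped board; origin at the centre of its underside
- plane: bystander: small hand plane, 150 (x) x 50 (y) x 72 mm high; origin at the centre of its underside
There are look-alikes about, which are no part of the job. What is shaped like the part that bears strip_mid but blue or red is not meant.

How it is judged:
By the outcome, as a careful person would: the job done as asked, in the order asked, and still so for the second after the job is handed in, with the robot touching nothing.
It also fails if it takes over 59 s, if anything falls off the work surface, if the arm or the gripper's body presses on something with over 40 N, if the wrist force passes 120 N, or if a joint passes its speed limit or range.

## Working session

There is one attempt and no reset: what is moved stays moved. The work goes in short steps, Python scripts to look and compute and a tool call to move; the robot and the scene stay as the last step left them, time stands still between calls to the robot, and variables do not carry over. Pictures are saved under pics/ and viewed, and the job is handed in when it is done.

Besides the shell and the picture viewer there is one more tool, called after "Request:" by a JSON object that holds its "name" and its "arguments", one argument or row to a line. jog_arm: Moves the arm, as the interface text tells. Its arguments: {"type":"object","properties":{"motion":{"type":"array"},"fingers":{"type":"number"},"newtons":{"type":"number"}},"required":["motion"]}

```bash
mkdir -p pics; ls; cat > h.py <<'E'
import numpy as np, cv2
from workcell import env, imaging, workorder
def snap(n,f):
    s=imaging.snapshot(n); cv2.imwrite('pics/'+f+'.png',s['color'][:,:,::-1]); np.savez('pics/'+f+'.npz',**{k:np.array(v) for k,v in s.items()}); return s
def ray(s,u,v,z):
    K=np.array(s['K']);T=np.array(s['camera_from_world'])
    d=np.linalg.inv(K)@np.array([u,v,1.]); d=np.array([d[0],-d[1],-d[2]])
    R=T[:3,:3];c=-R.T@T[:3,3];w=R.T@d
    return c+w*(z-c[2])/w[2]
def proj(s,p):
    K=np.array(s['K']);T=np.array(s['camera_from_world'])
    q=T[:3,:3]@np.array(p)+T[:3,3]; q=K@np.array([q[0],-q[1],-q[2]]);return q[:2]/q[2]
def load(f): return dict(np.load('pics/'+f+'.npz',allow_pickle=True))
E
python3 - <<'E'
from h import *
for n in ['scene','top','wrist']:
    s=snap(n,n+'0'); print(n,s.keys(),np.round(s['K'],1).tolist(),np.round(s['camera_from_world'],3).tolist())
print(env.state())
E
```

```text
pics
scene dict_keys(['color', 'K', 'camera_from_world']) [[512.6, 0.0, 315.7], [0.0, 512.6, 237.0], [0.0, 0.0, 1.0]] [[0.427, 0.904, -0.001, -0.229], [-0.649, 0.308, 0.696, 0.296], [0.629, -0.297, 0.718, -1.347], [0.0, 0.0, 0.0, 1.0]]
top dict_keys(['color', 'K', 'camera_from_world']) [[611.9, 0.0, 324.0], [0.0, 611.9, 240.1], [0.0, 0.0, 1.0]] [[0.014, -1.0, 0.014, -0.03], [0.989, 0.016, 0.15, -0.517], [-0.15, 0.012, 0.989, -1.478], [0.0, 0.0, 0.0, 1.0]]
wrist dict_keys(['color', 'K', 'camera_from_world']) [[361.6, 0.0, 325.4], [0.0, 361.6, 241.9], [0.0, 0.0, 1.0]] [[0.298, -0.955, -0.003, -0.723], [0.922, 0.289, -0.257, 0.031], [0.246, 0.074, 0.966, -0.392], [0.0, 0.0, 0.0, 1.0]]
{'time_s': 0.15, 'joint_pos': array([ 1.1912971 ,  0.59991867, -0.00248088,  1.59992552,  0.0017858 ,
        0.94291074, -0.0798081 ]), 'joint_velocities': array([-5.63017886e-04, -1.71757801e-03, -1.05605190e-04, -1.06691236e-03,
       -1.04650330e-05, -7.35951483e-04, -8.39241405e-04]), 'joint_torque': array([ 3.50539136e-03, -7.65585351e+01,  1.49933673e+00, -2.52563435e+01,
       -5.23246522e-02,  1.48570386e-02,  7.76327056e-05]), 'eef_pos': array([ 0.21604142, -0.69168755,  0.217983  ]), 'eef_rot': array([ 9.88561521e-01,  1.50817047e-01, -1.54012131e-04, -5.59665455e-04]), 'force': array([0.1997289 , 0.40752763, 1.23343175]), 'moment': array([-0.00938294,  0.00912353, -0.01188589]), 'finger_gap': 0.0926865722713881}
```

View pics/top0.png

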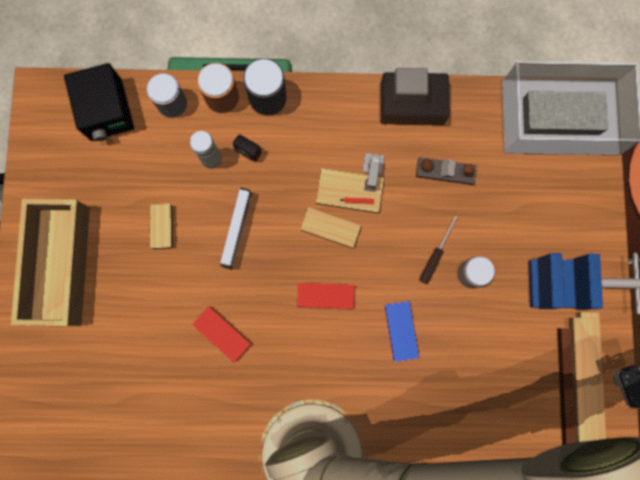

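View pics/scene0.png

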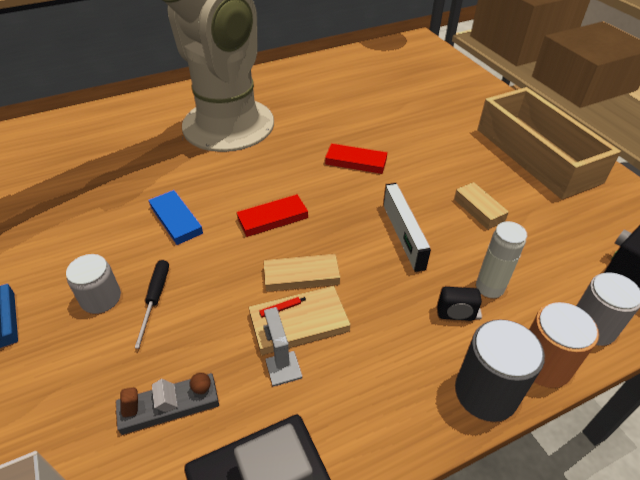

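The board with the pencil and clamp is at (350,190). The pale strip is at (331,227), the level at (236,228) and the offcut at (161,226); the red and blue pieces are decoys. I'll enlarge a crop to confirm and measure.

```bash
python3 - <<'E'
from h import *
s=load('top0'); im=s['color'][140:290,200:420,::-1]
cv2.imwrite('pics/crop0.png',cv2.resize(im,None,fx=3.6,fy=3.6,interpolation=cv2.INTER_CUBIC))
s=load('scene0'); im=s['color'][170:390,220:450,::-1]
cv2.imwrite('pics/crop0s.png',cv2.resize(im,None,fx=2.7,fy=2.7,interpolation=cv2.INTER_CUBIC))
E
```

```text
(no output)
```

View pics/crop0.png

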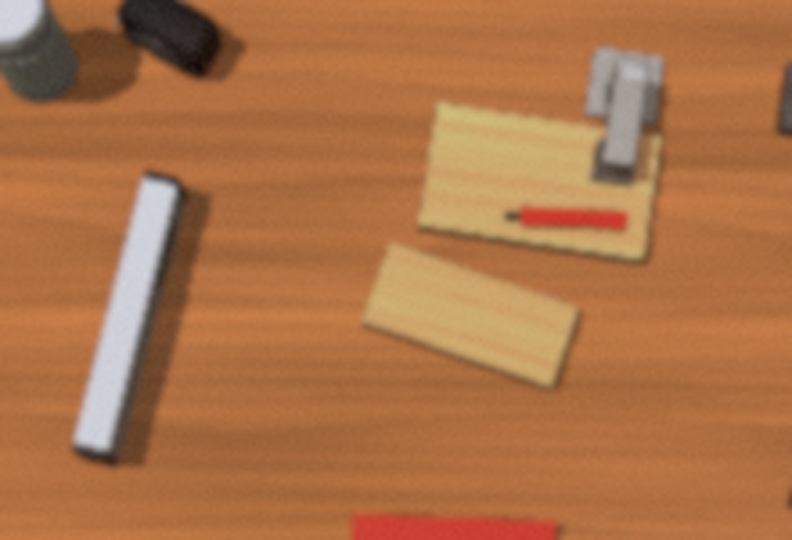

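View pics/crop0s.png

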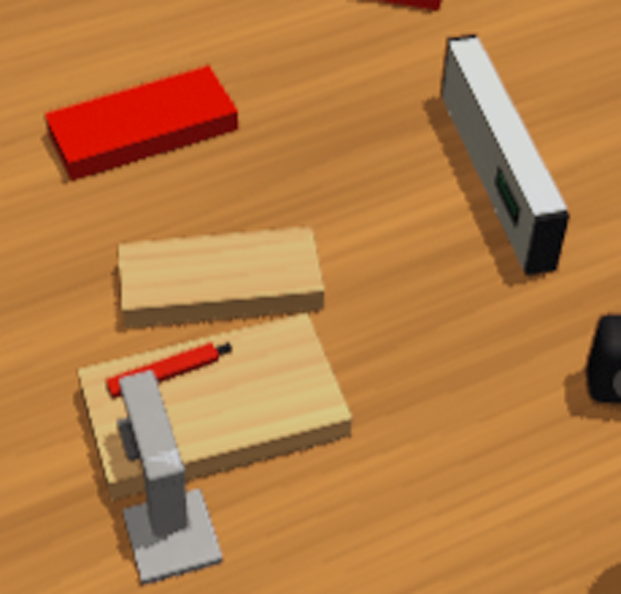

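```bash
cat >> h.py <<'E'
def faces(s,lo,hi,box):
    hsv=cv2.cvtColor(s['color'],cv2.COLOR_RGB2HSV); m=cv2.inRange(hsv,lo,hi); k=np.zeros_like(m);u0,v0,u1,v1=box;k[v0:v1,u0:u1]=1
    m=cv2.morphologyEx(m*k,cv2.MORPH_CLOSE,np.ones((3,3),np.uint8))
    cs,_=cv2.findContours(m,cv2.RETR_EXTERNAL,cv2.CHAIN_APPROX_NONE)
    return m,[c for c in cs if cv2.contourArea(c)>150]
def wrect(s,c,z):
    P=np.array([ray(s,u,v,z)[:2] for u,v in c[:,0,:]],dtype=np.float32)
    r=cv2.minAreaRect((P*1000)); return r, cv2.boxPoints(r)
E
python3 - <<'E'
from h import *
s=load('top0'); h=cv2.cvtColor(s['color'],cv2.COLOR_RGB2HSV)
T=s['camera_from_world'];print('cam',-T[:3,:3].T@T[:3,3])
for p in [(340,182),(331,227),(331,250),(236,228),(262,215)]: print(p,h[p[1],p[0]])
for lo,hi,box,z in [((17,60,120),(28,170,255),(290,160,395,255),.022),((0,0,150),(180,50,255),(215,180,255,275),.06)]:
    m,cs=faces(s,lo,hi,box)
    for c in cs:
        r,b=wrect(s,c,z); print(cv2.contourArea(c),np.round(r[0],1),np.round(r[1],1),round(r[2],2),np.round(b).tolist())
def C(x,y): return 200+(x+.5)/3.6-.5,140+(y+.5)/3.6-.5
print('board')
for p in [(437,102),(419,226),(645,258),(661,135)]: print(np.round(ray(s,*C(*p),.022)*1000,1))
print('strip')
for p in [(389,245),(363,320),(555,385),(580,311)]: print(np.round(ray(s,*C(*p),.022)*1000,1))
print('level')
for p in [(146,173),(183,183),(117,458),(75,448)]: print(np.round(ray(s,*C(*p),.06)*1000,1))
E
```

```text
cam [ 0.29057226 -0.00475114  1.5386597 ]
(340, 182) [ 20 114 208]
(331, 227) [ 19 116 204]
(331, 250) [ 13 164 171]
(236, 228) [120  11 218]
(262, 215) [ 12 162 183]
1152.5 [553.6 -37.9] [140.2  57.7] 71.14 [[504.0, -95.0], [558.0, -114.0], [604.0, 19.0], [549.0, 38.0]]
1888.5 [649.9 -85.4] [160.2  92.1] 82.09 [[593.0, -158.0], [684.0, -171.0], [707.0, -12.0], [615.0, 0.0]]
684.5 [544.8 197.8] [ 24.9 188.3] 77.64 [[450.0, 206.0], [634.0, 166.0], [639.0, 190.0], [455.0, 230.0]]
board
[706.4 -12.1  22. ]
[616.5  -0.8  22. ]
[ 596.3 -159.9   22. ]
[ 685.3 -171.1   22. ]
strip
[602.5  20.   22. ]
[548.8  37.2  22. ]
[505.2 -97.3  22. ]
[ 557.8 -114.4   22. ]
level
[642.2 187.1  60. ]
[635.6 161.5  60. ]
[445.4 199.7  60. ]
[451.7 228.2  60. ]
```

```bash
cat >> h.py <<'E'
BC=np.array([.650,-.0855]); PSI=np.deg2rad(-7.91)
EX=np.array([np.cos(PSI),np.sin(PSI)]);EY=np.array([-np.sin(PSI),np.cos(PSI)])
def cw(x,y): return BC+x/1000*EX+y/1000*EY      # board-centred, mm -> world
def wc(p): d=(np.array(p[:2])-BC)*1000; return np.array([d@EX,d@EY])
def rel(tx,ty,tz,yawdeg=None):
    from scipy.spatial.transform import Rotation as Ro
    st=env.state(); R=Ro.from_quat(st['eef_rot']).as_matrix(); p=st['eef_pos']
    d=R.T@(np.array([tx,ty,tz])-p)*100
    yaw=np.degrees(np.arctan2(R[1,0],R[0,0])); print('t',st['time_s'],'pos',np.round(p*1000,1),'clamp xy',np.round(wc(p),1),'yaw',round(yaw,2),'q7',round(st['joint_pos'][6],2),'F',np.round(st['force'],1))
    print('shift cm',np.round(d,2), 'turn', None if yawdeg is None else round(-((yawdeg-yaw+180)%360-180),2))
E
python3 - <<'E'
from h import *
rel(*cw(-175,34),.2,-7.91)
s=load('top0')
for n,p,z in [('spray',(201,140),.15),('tape',(247,147),.06),('red top edge',(326,284),.02)]: print(n,ray(s,*p,z))
E
```

```text
t 0.15 pos [ 216.  -691.7  218. ] clamp xy [-346.4 -660.1] yaw 17.35 q7 -0.08 F [0.2 0.4 1.2]
shift cm [ 45.12 -55.46   1.86] turn 25.26
spray [0.73378697 0.27119484 0.15      ]
tape [0.74656547 0.17374218 0.06      ]
red top edge [ 0.41053707 -0.02896258  0.02      ]
```

Request:
{"name": "jog_arm", "arguments": {
  "motion": [
    [2.8,-3.4,0,0],
    [2.8,-3.4,0,0],
    [2.8,-3.4,0,0],
    [2.8,-3.4,0,0],
    [2.8,-3.4,0,0],
    [2.8,-3.4,0,0],
    [2.8,-3.4,0,0],
    [2.8,-3.4,0,0]
  ],
  "fingers": 0.4,
  "newtons": 20
}}

```text
time_s: 1.15
eef_pos: [0.3492, -0.3642, 0.2186]
eef_rot: [0.989, 0.151, 0.0, -0.0]
force: [0.5, -0.2, 0.4]
finger_gap: 0.0556
```

Request:
{"name": "jog_arm", "arguments": {
  "motion": [
    [2.8,-3.4,0,0],
    [2.8,-3.4,0,0],
    [2.8,-3.4,0,0],
    [2.8,-3.4,0,0],
    [2.8,-3.4,0,0],
    [2.8,-3.4,0,0],
    [2.8,-3.4,0,0],
    [2.8,-3.4,0,0]
  ]
}}

```text
time_s: 2.15
eef_pos: [0.4819, -0.0378, 0.2186]
eef_rot: [0.989, 0.151, 0.0, 0.0]
force: [1.0, -0.8, -0.7]
finger_gap: 0.0559
```

Request:
{"name": "jog_arm", "arguments": {
  "motion": [
    [0,0,2,8.4],
    [0,0,2,8.4],
    [0,0,2,8.4],
    [0,0,0,0]
  ]
}}

```text
time_s: 2.65
eef_pos: [0.4807, -0.039, 0.1576]
eef_rot: [0.998, -0.068, -0.001, 0.0]
force: [0.1, 0.5, -0.1]
finger_gap: 0.0558
```

```bash
python3 - <<'E'
from h import *
rel(*cw(-175,34),.010,-7.91)
E
```

```text
t 2.65 pos [480.7 -39.  157.6] clamp xy [-174.1   22.8] yaw -7.77 q7 -1.75 F [ 0.1  0.5 -0.1]
shift cm [-0.05 -1.13 14.76] turn 0.14
```

Request:
{"name": "jog_arm", "arguments": {
  "motion": [
    [0,-1.1,3,0.1],
    [0,0,4,0],
    [0,0,4,0],
    [0,0,2.5,0],
    [0,0,1.1,0],
    [0,0,0,0]
  ]
}}

```text
time_s: 3.4
eef_pos: [0.4832, -0.0283, 0.0127]
eef_rot: [0.998, -0.069, -0.0, -0.0]
force: [0.2, 0.9, 0.2]
finger_gap: 0.056
```

Request:
{"name": "jog_arm", "arguments": {
  "motion": [
    [0.6,0,0,0],
    [0.6,0,0,0],
    [0.6,0,0,0],
    [0.6,0,0,0],
    [0.6,0,0,0],
    [0.5,0,0,0],
    [0.5,0,0,0],
    [0,0,0,0]
  ]
}}

```text
time_s: 4.4
eef_pos: [0.5234, -0.0338, 0.0125]
eef_rot: [0.998, -0.069, 0.0, -0.0]
force: [0.6, 0.7, -0.4]
finger_gap: 0.056
```

Request:
{"name": "jog_arm", "arguments": {
  "motion": [
    [0.3,0,0,0],
    [0.3,0,0,0],
    [0.3,0,0,0],
    [0.3,0,0,0],
    [0.2,0,0,0],
    [0,0,0,0]
  ]
}}

```text
time_s: 5.15
eef_pos: [0.5371, -0.0358, 0.0126]
eef_rot: [0.998, -0.069, 0.0, -0.0]
force: [-0.5, -0.3, -0.0]
finger_gap: 0.0559
```

```bash
python3 - <<'E'
from h import *
s=snap('top','top1'); im=s['color'][140:290,200:420,::-1]
cv2.imwrite('pics/crop1.png',cv2.resize(im,None,fx=3.6,fy=3.6,interpolation=cv2.INTER_CUBIC))
rel(*cw(-113,34),.012,-7.91)
E
```

```text
t 5.2 pos [537.  -35.7  12.6] clamp xy [-118.8   33.7] yaw -7.95 q7 -1.77 F [0.7 0.1 0.1]
shift cm [ 0.58 -0.03  0.06] turn -0.04
```

View pics/crop1.png

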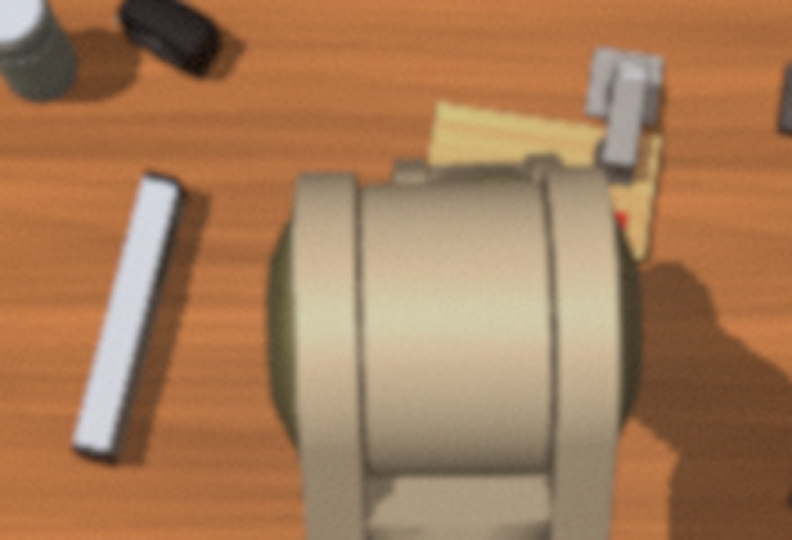

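The arm hides the strip here, so I'll push on by feel.

Request:
{"name": "jog_arm", "arguments": {
  "motion": [
    [0.2,0,0,0],
    [0.2,0,0,0],
    [0.1,0,0,0],
    [0,0,0,0]
  ]
}}

```text
time_s: 5.7
eef_pos: [0.5418, -0.0365, 0.0126]
eef_rot: [0.998, -0.069, 0.0, 0.0]
force: [-0.3, 1.0, 0.4]
finger_gap: 0.0557
```

Request:
{"name": "jog_arm", "arguments": {
  "motion": [
    [0.1,0,0,0],
    [0.1,0,0,0],
    [0,0,0,0]
  ]
}}

```text
time_s: 6.08
eef_pos: [0.542, -0.0366, 0.0125]
eef_rot: [0.998, -0.069, -0.001, 0.0]
force: [-5.5, 1.0, 4.8]
finger_gap: 0.0556
```

Request:
{"name": "jog_arm", "arguments": {
  "motion": [
    [0.1,0,0,0],
    [0,0,0,0],
    [0,0,0,0]
  ]
}}

```text
time_s: 6.45
eef_pos: [0.542, -0.0366, 0.0125]
eef_rot: [0.998, -0.069, -0.002, 0.0]
force: [-8.1, 2.3, 6.6]
finger_gap: 0.0557
```

```bash
python3 - <<'E'
from h import *
s=snap('wrist','w1');s=snap('scene','s1'); im=s['color'][170:390,220:450,::-1]
cv2.imwrite('pics/crop1s.png',cv2.resize(im,None,fx=2.7,fy=2.7,interpolation=cv2.INTER_CUBIC))
rel(*cw(-113,34),.012,-7.91)
E
```

```text
t 6.55 pos [542.  -36.6  12.5] clamp xy [-113.7   33.6] yaw -7.94 q7 -1.76 F [-8.7  1.4  6.8]
shift cm [ 0.07 -0.04  0.05] turn -0.03
```

View pics/w1.png

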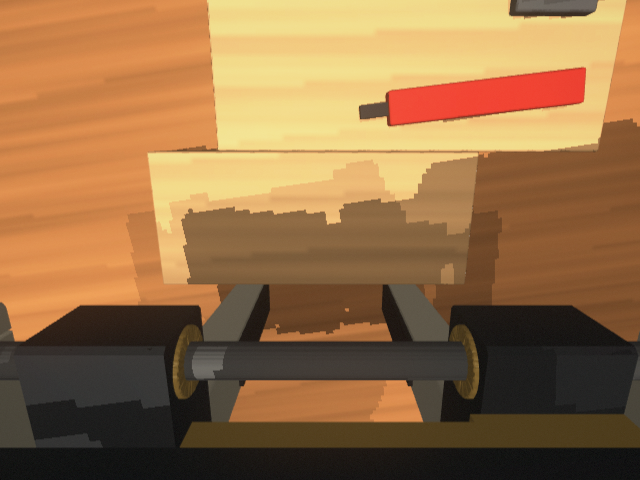

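View pics/crop1s.png

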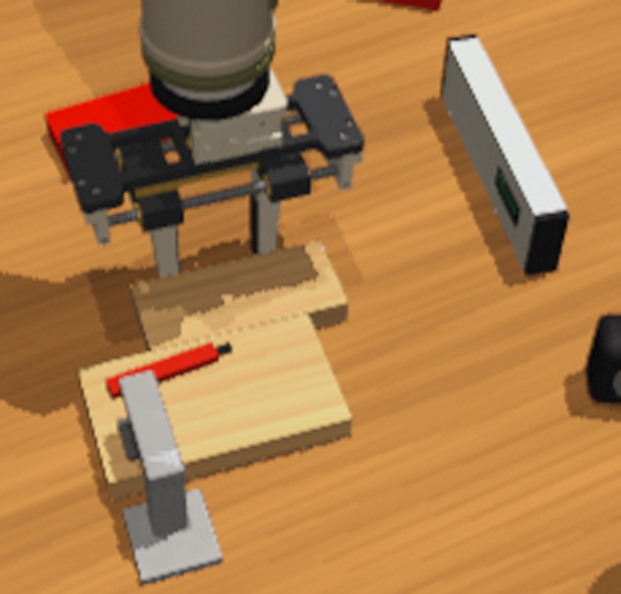

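The strip's edge meets the board along row 150 with no gap, and its end sticks out from columns 150 to 217. I'll measure, back off and go to the level.

```bash
python3 - <<'E'
from h import *
s=load('w1')
for p in [(150,152),(217,149),(479,154),(600,150),(164,283)]: print(p,np.round(wc(ray(s,*p,.022)),1))
E
```

```text
(150, 152) [-45.6 108. ]
(217, 149) [-44.4  79.8]
(479, 154) [-46.6 -30.3]
(600, 150) [-45.  -80.8]
(164, 283) [-104.5  109.1]
```

Request:
{"name": "jog_arm", "arguments": {
  "motion": [
    [-0.4,0,0,0],
    [-1,0,0,0],
    [0,0,-2,0],
    [0,0,-4,0],
    [0,0,-4,0],
    [0,0,-4,0],
    [0,0,0,0]
  ]
}}

```text
time_s: 7.42
eef_pos: [0.5321, -0.035, 0.1553]
eef_rot: [0.998, -0.069, 0.003, -0.0]
force: [0.2, -0.4, -0.2]
finger_gap: 0.0556
```

```bash
python3 - <<'E'
from h import *
rel(.5448,.1978,.15,-12.36)
E
```

```text
t 7.425 pos [532.1 -35.  155.3] clamp xy [-123.7   33.8] yaw -7.97 q7 -1.76 F [ 0.2 -0.4 -0.2]
shift cm [ -1.98 -23.23   0.54] turn 4.39
```

Request:
{"name": "jog_arm", "arguments": {
  "motion": [
    [-0.3,-3.9,0,0],
    [-0.3,-3.9,0,0],
    [-0.3,-3.9,0,0],
    [-0.3,-3.9,0,0],
    [-0.4,-3.8,0,0],
    [-0.4,-3.8,0,4.4],
    [0,0,0,0],
    [0,0,0,0]
  ],
  "fingers": 0.1
}}

```text
time_s: 8.43
eef_pos: [0.5423, 0.1969, 0.1516]
eef_rot: [0.994, -0.107, -0.001, 0.001]
force: [0.1, 0.3, -0.5]
finger_gap: 0.0838
```

```bash
python3 - <<'E'
from h import *
rel(.5448,.1978,.028,-12.36)
s=snap('wrist','w2')
E
```

```text
t 8.425 pos [542.3 196.9 151.6] clamp xy [-145.5  264.9] yaw -12.31 q7 -2.2 F [ 0.1  0.3 -0.5]
shift cm [ 0.23 -0.16 12.36] turn 0.05
```

View pics/w2.png

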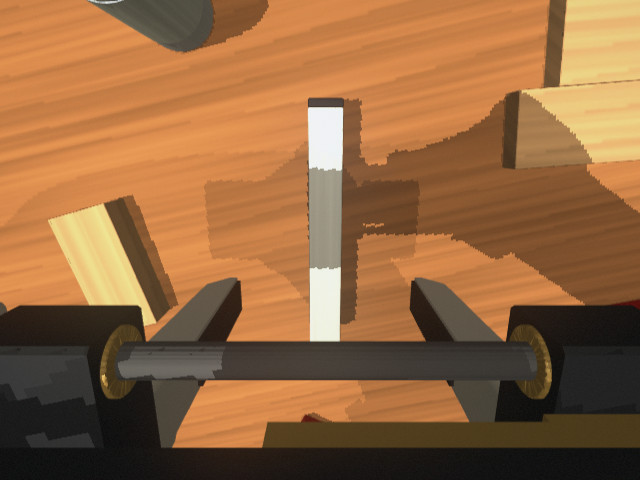

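```bash
python3 - <<'E'
from h import *
s=load('w2')
e=ray(s,326,98,.06); print(e, 'ctr est',e[:2]-.1*np.array([np.cos(np.deg2rad(-12.36)),np.sin(np.deg2rad(-12.36))]))
print(ray(s,307,200,.06),ray(s,343,200,.06))
E
```

```text
[0.6411548  0.17564561 0.06      ] ctr est [0.5434726  0.19705096]
[0.57728837 0.20349908 0.06      ] [0.57178633 0.17831059 0.06      ]
```

Request:
{"name": "jog_arm", "arguments": {
  "motion": [
    [0.2,-0.1,3,0],
    [0,0,4,0],
    [0,0,3.5,0],
    [0,0,1.8,0],
    [0,0,0,0]
  ]
}}

```text
time_s: 9.1
eef_pos: [0.5446, 0.1971, 0.0288]
eef_rot: [0.994, -0.108, -0.001, 0.001]
force: [0.4, 0.1, -0.8]
finger_gap: 0.0839
```

Request:
{"name": "jog_arm", "arguments": {
  "motion": [
    [0,0,0,0],
    [0,0,0,0],
    [0,0,0,0],
    [0,0,0,0],
    [0,0,0,0],
    [0,0,0,0]
  ],
  "fingers": 1,
  "newtons": 40
}}

```text
time_s: 9.85
eef_pos: [0.545, 0.1982, 0.0296]
eef_rot: [0.994, -0.108, -0.0, 0.0]
force: [0.7, -0.4, -0.6]
finger_gap: 0.0284
```

```bash
python3 - <<'E'
from h import *
rel(*cw(-25,155),.028,-7.91)
E
```

```text
t 9.85 pos [545.  198.2  29.6] clamp xy [-143.   266.6] yaw -12.35 q7 -2.2 F [ 0.7 -0.4 -0.6]
shift cm [12.63 10.21  0.16] turn -4.44
```

Request:
{"name": "jog_arm", "arguments": {
  "motion": [
    [0,0,0,0],
    [0,0,0,0]
  ]
}}

```text
time_s: 10.1
eef_pos: [0.5449, 0.1979, 0.0296]
eef_rot: [0.994, -0.108, -0.0, 0.0]
force: [-0.8, -1.5, 1.9]
finger_gap: 0.0241
```

Request:
{"name": "jog_arm", "arguments": {
  "motion": [
    [0,0,-1,0],
    [0,0,-2,0],
    [0,0,0,-4.4],
    [0,0,0,0]
  ]
}}

```text
time_s: 10.6
eef_pos: [0.545, 0.1984, 0.06]
eef_rot: [0.998, -0.069, 0.0, -0.0]
force: [-0.2, -0.1, -3.5]
finger_gap: 0.0237
```

```bash
python3 - <<'E'
from h import *
rel(*cw(-24,160),.03,-7.91)
E
```

```text
t 10.6 pos [545.  198.4  60. ] clamp xy [-143.   266.7] yaw -7.96 q7 -2.15 F [-0.2 -0.1 -3.5]
shift cm [11.91 10.66  3.  ] turn -0.05
```

Request:
{"name": "jog_arm", "arguments": {
  "motion": [
    [0,2.6,0,0],
    [1,2.6,0,0],
    [2,2.7,0,0],
    [3,2.7,0,0],
    [3,0,0,0],
    [2.9,0,0,0],
    [0,0,0,0]
  ]
}}

```text
time_s: 11.48
eef_pos: [0.6501, 0.0761, 0.0593]
eef_rot: [0.997, -0.071, 0.001, -0.0]
force: [-0.5, 0.0, -3.7]
finger_gap: 0.0238
```

```bash
python3 - <<'E'
from h import *
rel(*cw(-24,160),.03,-7.91)
s=snap('wrist','w3');s=snap('scene','s3')
E
```

```text
t 11.475 pos [650.1  76.1  59.3] clamp xy [-22.1 160. ] yaw -8.12 q7 -1.95 F [-0.5  0.  -3.7]
shift cm [-0.19  0.01  2.93] turn -0.21
```

View pics/w3.png

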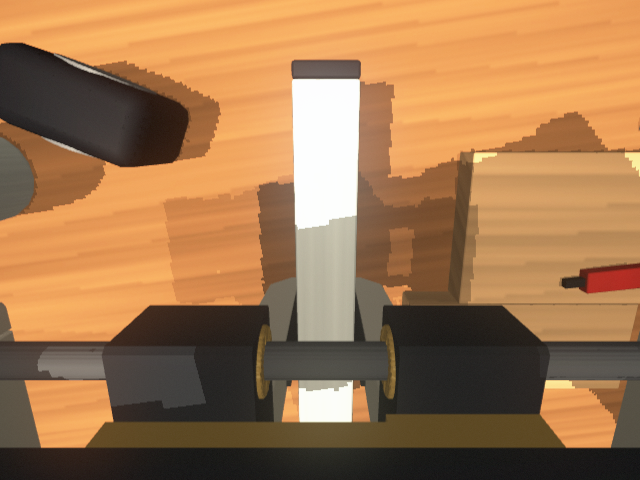

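View pics/s3.png

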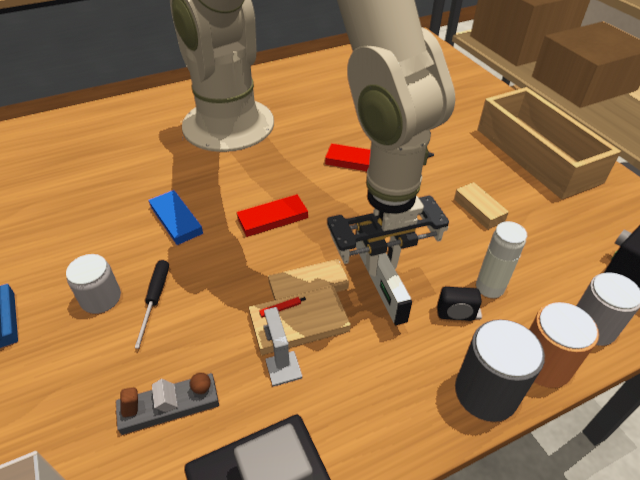

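Request:
{"name": "jog_arm", "arguments": {
  "motion": [
    [-0.2,0,1.5,-0.2],
    [0,0,1,0],
    [0,0,0.4,0],
    [0,0,0,0],
    [0,0,0,0]
  ]
}}

```text
time_s: 12.2
eef_pos: [0.6464, 0.077, 0.0306]
eef_rot: [0.998, -0.068, 0.0, -0.0]
force: [-0.3, -0.5, -3.3]
finger_gap: 0.0236
```

```bash
python3 - <<'E'
from h import *
rel(*cw(-24,92),.0296,-7.91)
E
```

```text
t 12.2 pos [646.4  77.   30.6] clamp xy [-25.9 160.5] yaw -7.75 q7 -1.95 F [-0.3 -0.5 -3.3]
shift cm [0.18 6.85 0.1 ] turn 0.16
```

Request:
{"name": "jog_arm", "arguments": {
  "motion": [
    [0,0,0.1,0.1],
    [0,0,0,0],
    [0,0.6,0,0],
    [0,0.6,0,0],
    [0,0.6,0,0],
    [0,0.6,0,0],
    [0,0.6,0,0],
    [0,0,0,0]
  ]
}}

```text
time_s: 13.2
eef_pos: [0.6421, 0.0463, 0.0296]
eef_rot: [0.998, -0.069, -0.0, 0.0]
force: [-0.1, -1.2, -3.7]
finger_gap: 0.0238
```

Request:
{"name": "jog_arm", "arguments": {
  "motion": [
    [0,0.4,0,0],
    [0,0.4,0,0],
    [0,0.4,0,0],
    [0,0.4,0,0],
    [0,0.4,0,0],
    [0,0,0,0]
  ]
}}

```text
time_s: 13.95
eef_pos: [0.6394, 0.0267, 0.0296]
eef_rot: [0.998, -0.069, -0.0, 0.0]
force: [0.1, 0.0, -2.7]
finger_gap: 0.0236
```

```bash
python3 - <<'E'
from h import *
rel(*cw(-24,92),.0296,-7.91)
E
```

```text
t 13.95 pos [639.4  26.7  29.6] clamp xy [-26.  109.6] yaw -7.88 q7 -1.89 F [ 0.1  0.  -2.7]
shift cm [0.2  1.76 0.  ] turn 0.03
```

Request:
{"name": "jog_arm", "arguments": {
  "motion": [
    [0,0.3,0.05,0],
    [0,0.3,0,0],
    [0,0.3,0,0],
    [0,0.3,0,0],
    [0,0.2,0,0],
    [0,0,0,0]
  ]
}}

```text
time_s: 14.7
eef_pos: [0.6379, 0.0151, 0.0296]
eef_rot: [0.998, -0.068, 0.0, -0.001]
force: [-0.5, 5.6, 2.0]
finger_gap: 0.024
```

Request:
{"name": "jog_arm", "arguments": {
  "motion": [
    [0,0.1,0,0],
    [0,0.1,0,0],
    [0,0,0,0]
  ]
}}

```text
time_s: 15.08
eef_pos: [0.6376, 0.0134, 0.0296]
eef_rot: [0.998, -0.068, 0.0, -0.001]
force: [-0.6, 5.7, 2.6]
finger_gap: 0.0237
```

Request:
{"name": "jog_arm", "arguments": {
  "motion": [
    [0,0.1,0,0],
    [0,0,0,0]
  ]
}}

```text
time_s: 15.32
eef_pos: [0.6375, 0.0125, 0.0296]
eef_rot: [0.998, -0.068, 0.0, -0.001]
force: [-0.7, 6.7, 2.0]
finger_gap: 0.0241
```

Request:
{"name": "jog_arm", "arguments": {
  "motion": [
    [0,0.1,0,0],
    [0,0.1,0,0],
    [0,0,0,0]
  ]
}}

```text
time_s: 15.7
eef_pos: [0.6372, 0.0105, 0.0296]
eef_rot: [0.998, -0.068, 0.0, -0.001]
force: [-0.5, 6.5, 2.5]
finger_gap: 0.0239
```

```bash
python3 - <<'E'
from h import *
rel(*cw(-24,92),.0296,-7.91); print(env.state()['moment'])
E
```

```text
t 15.7 pos [637.2  10.5  29.6] clamp xy [-25.9  93.3] yaw -7.79 q7 -1.87 F [-0.5  6.5  2.5]
shift cm [ 0.18  0.13 -0.  ] turn 0.12
[ 1.60566186  0.23670001 -0.18300891]
```

Request:
{"name": "jog_arm", "arguments": {
  "motion": [
    [0,0.1,0,0],
    [0,0,0,0]
  ]
}}

```text
time_s: 15.95
eef_pos: [0.6371, 0.0095, 0.0296]
eef_rot: [0.998, -0.068, 0.0, -0.001]
force: [-0.9, 5.9, 2.6]
finger_gap: 0.0236
```

Request:
{"name": "jog_arm", "arguments": {
  "motion": [
    [0,0.1,0,0],
    [0,0,0,0]
  ]
}}

```text
time_s: 16.2
eef_pos: [0.637, 0.0085, 0.0296]
eef_rot: [0.998, -0.068, 0.0, -0.001]
force: [-0.8, 6.4, 1.7]
finger_gap: 0.0238
```

Request:
{"name": "jog_arm", "arguments": {
  "motion": [
    [0,0.1,0,0],
    [0,0,0,0]
  ]
}}

```text
time_s: 16.45
eef_pos: [0.6369, 0.0081, 0.0296]
eef_rot: [0.998, -0.068, 0.0, -0.001]
force: [-0.3, 7.8, 2.1]
finger_gap: 0.0238
```

Request:
{"name": "jog_arm", "arguments": {
  "motion": [
    [0,0.1,0,0],
    [0,0,0,0]
  ]
}}

```text
time_s: 16.7
eef_pos: [0.6369, 0.0081, 0.0296]
eef_rot: [0.998, -0.067, 0.001, -0.002]
force: [-0.1, 9.6, 2.0]
finger_gap: 0.0233
```

```bash
python3 - <<'E'
from h import *
rel(*cw(-24,92),.0296,-7.91); snap('wrist','w4')
E
```

```text
t 16.7 pos [636.9   8.1  29.6] clamp xy [-25.9  90.9] yaw -7.73 q7 -1.86 F [-0.1  9.6  2. ]
shift cm [ 0.19 -0.11  0.  ] turn 0.18
```

View pics/w4.png

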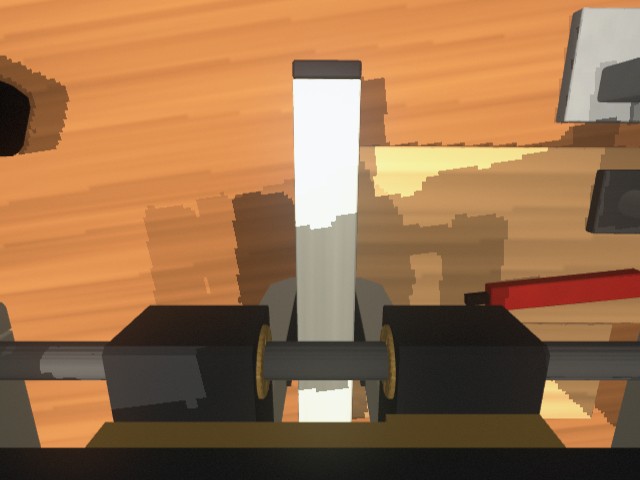

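Request:
{"name": "jog_arm", "arguments": {
  "motion": [
    [0,0.1,0,0],
    [0,0,0,0]
  ]
}}

```text
time_s: 17.0
eef_pos: [0.6369, 0.008, 0.0296]
eef_rot: [0.998, -0.067, 0.001, -0.002]
force: [-0.1, 12.0, 1.4]
finger_gap: 0.0238
```

Request:
{"name": "jog_arm", "arguments": {
  "motion": [
    [0,0.1,0,0],
    [0,0,0,0],
    [0,0,0,0]
  ]
}}

```text
time_s: 17.38
eef_pos: [0.6369, 0.008, 0.0296]
eef_rot: [0.998, -0.067, 0.001, -0.003]
force: [-0.4, 13.8, 1.5]
finger_gap: 0.0241
```

```bash
python3 - <<'E'
from h import *
rel(*cw(-24,92),.0296,-7.91); print(env.state()['moment'])
E
```

```text
t 17.375 pos [636.9   8.   29.6] clamp xy [-25.9  90.8] yaw -7.66 q7 -1.86 F [-0.4 13.8  1.5]
shift cm [ 0.19 -0.12  0.  ] turn 0.25
[ 3.57592722  0.08931161 -0.23385104]
```

Request:
{"name": "jog_arm", "arguments": {
  "motion": [
    [0,-0.1,0,0],
    [0,-0.1,0,0],
    [0,-0.1,0,0],
    [0,-0.1,0,0],
    [0,0,0,0],
    [0,0,0,0]
  ]
}}

```text
time_s: 18.12
eef_pos: [0.6369, 0.0082, 0.0296]
eef_rot: [0.998, -0.068, 0.0, -0.001]
force: [-0.7, 5.2, 4.1]
finger_gap: 0.0236
```

Request:
{"name": "jog_arm", "arguments": {
  "motion": [
    [0,0,0,0],
    [0,0,0,0],
    [0,0,0,0],
    [0,0,0,0]
  ],
  "fingers": 0.5
}}

```text
time_s: 18.62
eef_pos: [0.6365, 0.0063, 0.029]
eef_rot: [0.998, -0.069, -0.0, 0.0]
force: [-0.0, -0.3, -0.5]
finger_gap: 0.0463
```

```bash
python3 - <<'E'
from h import *
rel(*cw(-26,91),.18,-7.91); snap('wrist','w5')
E
```

```text
t 18.625 pos [636.5   6.3  29. ] clamp xy [-26.   89.1] yaw -7.87 q7 -1.87 F [-0.  -0.3 -0.5]
shift cm [-1.00e-02 -1.90e-01 -1.51e+01] turn 0.04
```

View pics/w5.png

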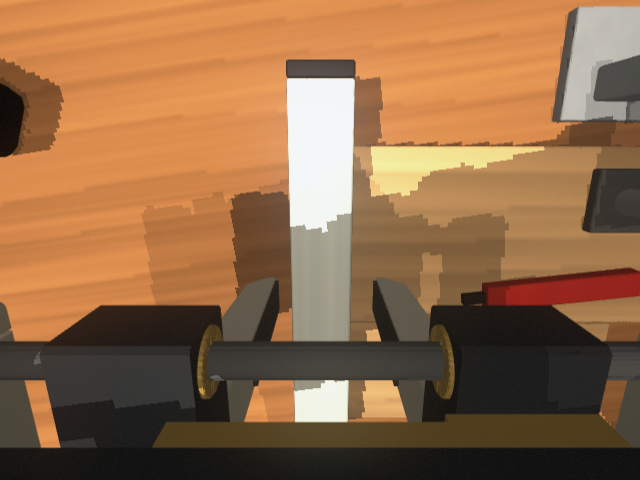

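The level is free, with clearance on both sides (fingers at columns 278 and 375, level at 290–352). I'll lift, back away and inspect.

Request:
{"name": "jog_arm", "arguments": {
  "motion": [
    [0,0,-1,0],
    [0,0,-3,0],
    [0,0,-4,0],
    [0,0,-5,0],
    [0,0,-5,0],
    [-3,0,0,0],
    [-4,0,0,0],
    [0,0,0,0]
  ]
}}

```text
time_s: 19.68
eef_pos: [0.5647, 0.0165, 0.2102]
eef_rot: [0.998, -0.068, -0.0, 0.0]
force: [0.5, 0.1, 1.6]
finger_gap: 0.0465
```

Request:
{"name": "jog_arm", "arguments": {
  "motion": [
    [-4,0,-1,0],
    [0,0,0,0]
  ]
}}

```text
time_s: 19.92
eef_pos: [0.5265, 0.0218, 0.2202]
eef_rot: [0.998, -0.068, 0.0, -0.0]
force: [-0.3, -0.4, 0.9]
finger_gap: 0.0466
```

```bash
python3 - <<'E'
from h import *
snap('wrist','w6'); s=snap('scene','s6'); im=s['color'][170:390,220:450,::-1]
cv2.imwrite('pics/crop6s.png',cv2.resize(im,None,fx=2.7,fy=2.7,interpolation=cv2.INTER_CUBIC))
E
```

```text
(no output)
```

View pics/w6.png

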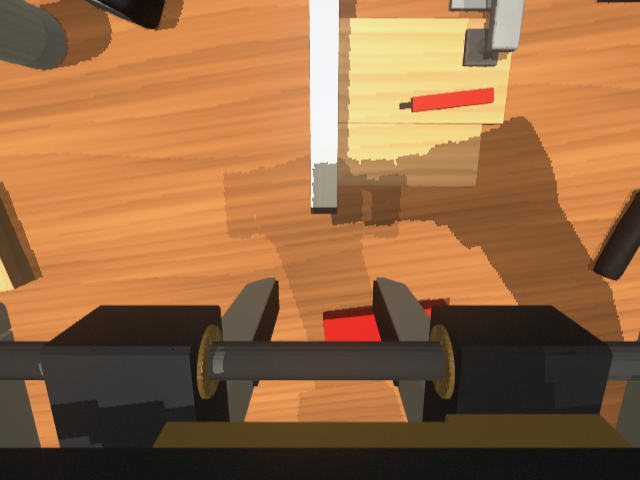

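View pics/crop6s.png

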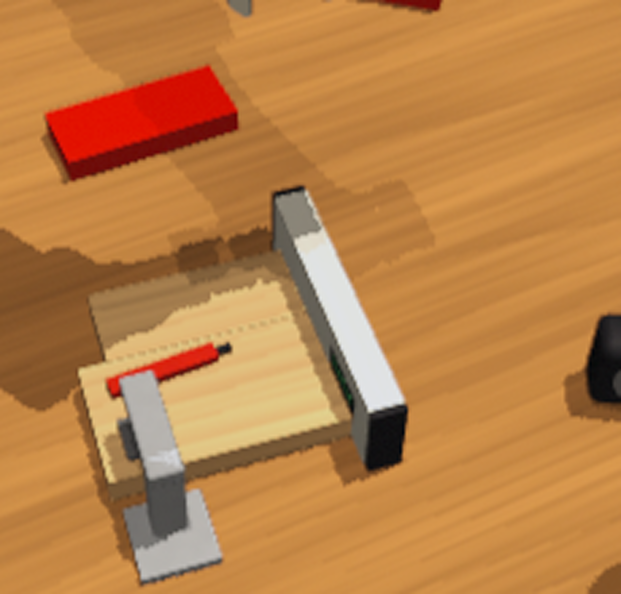

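Request:
{"name": "jog_arm", "arguments": {
  "motion": [
    [0,4,0,0],
    [0,4,1,0],
    [0,2,2,0],
    [0,0,2,0],
    [0,0,0,0],
    [0,0,0,0]
  ]
}}

```text
time_s: 20.78
eef_pos: [0.5149, -0.0773, 0.1694]
eef_rot: [0.998, -0.068, 0.0, -0.0]
force: [-0.8, 0.5, 0.2]
finger_gap: 0.0468
```

```bash
python3 - <<'E'
from h import *
s=snap('wrist','w7'); cv2.imwrite('pics/w7c.png',cv2.resize(s['color'][0:240,140:460,::-1],None,fx=2.5,fy=2.5,interpolation=cv2.INTER_CUBIC))
rel(*cw(-26,91),.18,-7.91)
E
```

```text
t 20.825 pos [514.9 -77.2 169.6] clamp xy [-135.   -10.4] yaw -7.82 q7 -1.71 F [ 0.1 -0.1 -0. ]
shift cm [ 10.91 -10.12  -1.02] turn 0.09
```

View pics/w7c.png

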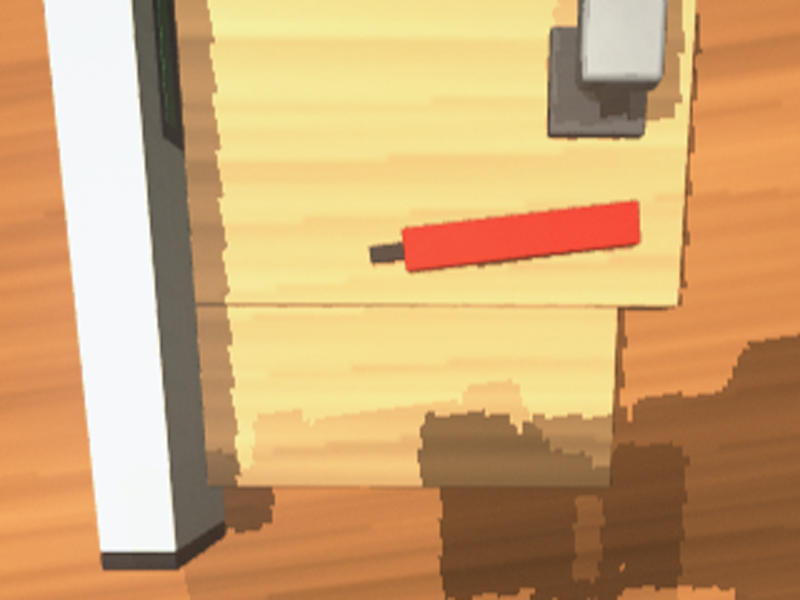

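```bash
python3 - <<'E'
from h import *
s=load('w7')
for p in [(195,305),(620,305),(207,487),(612,487),(682,305)]: print(np.round(wc(ray(s,140+p[0]/2.5,p[1]/2.5,.022)),1))
workorder.job_done()
E
```

```text
[-45.6  79.4]
[-45.5 -61. ]
[-105.7   79.7]
[-105.5  -60.9]
[-45.4 -81.4]
the job is handed in; nothing more can be done
```

The job is done and handed in at about 21 s of the 59 s allowed.

**What I did:** I pushed the strip square with two spread fingers until it was butted against the board's near edge, which took about 9 N. I then gripped the level by its upper half, set it down past the sawn ends and pressed it home with a peak of about 14 N. I eased the push to about 5 N, opened the fingers, lifted and moved clear. The arm was touching nothing when I handed in.

**Last checks:**
- **Butt joint:** the enlarged wrist view shows only a hairline along the seam, with no visible gap. The seam measured x = -45.6 and -45.5 mm at its two ends. The strip's outer edge was at x = -105.7 and -105.5 mm, where -105 mm is expected.
- **Sawn ends:** the strip's end was at y = 79.4 to 79.7 mm and the board's end at about 80 mm, in my board-centred axes. They agree within the roughly 2 mm calibration error.
- **Level:** it stands upright on its narrow edge, flush across both ends, with its centre at x of about -26 mm.
- **Other things:** the bystanders in view (pencil, tape measure and spray can) looked undisturbed in the wrist and scene views.

**Odd readings:** while sliding the strip home I felt 6 to 7 N, more than the 1 to 2 N given, probably because the level was also dragging on the bench. The gripper tilted by about 0.3° at the peak of the push; that was gone once I released the level. No check failed.

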